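Slack off a die clamp with a bar through its eye and lift out the channel

ROBOT

A 6-joint arm with a two-finger parallel gripper is mounted at the origin on a cart in front of the work surface, level with it; the furniture and walls round the work are solid. World frame = base frame: x ahead of the robot, y to its left, z up, the work surface at z = 0. Lengths are in m, angles in rad, forces in N, time in s.
With the tool pointing down it reaches from about 0.275 to 0.85 m from the base axis. Payload 19 kg.
Tool frame: the origin (TCP) lies between the finger pads; the fingertips stand 22 mm ahead of it and the grasp point (between the pads) lies 3 mm ahead of it (robot.tip_extent is the distance from the TCP to the fingertips, in m); z points along the fingers, y is the line along which they close (so a half turn about z gives the same grasp; the last joint's range is limited). The gripper opens to 85 mm and grips with 20 to 120 N. Pads are 22 mm wide; open, the fingers measure 114 mm over their backs; the gripper's body (76 mm by 85 mm) begins 54 mm behind the grasp point. The pads swing forward as they close: fully open they stand 13 mm farther back than shut.
Start: joints at [1.093, 0.15, 1.437, -0, 1.554, -0.134], TCP at [0.194, 0.541, 0.253] pointing down, gripper open.
Joint ranges: [-2.8, 2.8], [-0.68, 2.1], [0.12, 2.68], [-1.39, 4.53], [0.16, 2.79], [-2.81, 2.81]. Speed limits (rad/s): [1.89, 1.89, 2.22, 3.01, 3.01, 3.01].

INTERFACE

Orientations are given as a unit quaternion [w, x, y, z].
In Python, from plant import robot gives the robot as it stands.
- The arm moves only by the shell command python3 jog.py 'ROWS' [OPENING]. ROWS is rows parted by semicolons, their numbers by spaces, 1 to 10 of them, each of 6 numbers: dx, dy, dz in m, then a rotation vector rx, ry, rz in rad; each row shifts and turns the commanded pose from where the row before left it, along the tool's axes as they then stand; what a row does not reach is not made up. A row lasts 1/8 s, in which the tool goes at most 0.0625 m and 0.188 rad, less where a joint would pass 70% of its speed; a pose out of reach is approached as far as the arm can. OPENING is the opening from 0.0 (shut) to 1.0 (fully open), set as the command begins (- or left out keeps the last). The fingers move at their own pace and stop on an object; the grip force is fixed at half the most. Time passes only in rows, so rows that do not move let the fingers close. It prints the time, the measured TCP pose, the force, the opening and the grip force at its end.
- robot.sense(): the state, without advancing time (a new reading comes with each control period).
- robot.capture(name): name is "scene" or "top" or "wrist"; returns (picture, depth): 384x512x3 uint8, red, green, blue; 384x512 float32, m along the optical axis (not along the pixel's ray), 0 where there is no reading.
- robot.camera_info(name): a dict with "intrinsics" (3x3 intrinsics, pixels), "R" (3x3) and "t" (3): a world point X has camera coordinates R X + t. Camera axes: x right, y down, z forward; pixel columns grow to the right and rows downward; lengths in m; the calibration is good to about 2 mm. A picture is of the moment at which its call begins: read the wrist's pose just before it. camera_info takes no time and is no camera call; for the wrist camera it gives the pose at the moment of the call.
- robot.finish_job(): hands the job in; it is judged then, once.
The state is a dict: "time": time; "joint_pos": joint angles; "qd": joint speeds; "joint_torque": joint torques, N m; "tool_pos": TCP position; "ee_rot": TCP orientation; "force": force on the tool from outside, world axes, zero at the start; "torque": the same for the moment, N m; "opening": opening from 0.0 (shut) to 1.0 (fully open); "finger_force": force on a finger pad.
Only numpy, scipy, OpenCV 4.12 (cv2) and the standard library are available. Lean on these libraries where they do the work, as an engineer would, in place of code of your own. Each camera call takes 0.05 s, during which the arm holds its last target. There are 200 camera calls.

TASK

The steel channel in the iron forming die is held down by a dog on a stiff screw eye. Take the square steel bar out of its wooden rest, slide it through the eye until it stands out equally on both sides, and use the bar to turn the eye a quarter turn clockwise (seen from above), keeping the gripper itself off the eye and dog. Leave the bar in the eye, then lift the channel out of the die and set it down, open side up, on the pale board.

Things in the scene. Friction and masses are not known exactly. Their poses are not given: they have to be found in the camera images.
- die: dark iron forming die, fixed; base plate 210 x 75 x 10 mm. Origin: on the bench, near the plate's centre. Open-topped cavity 94 mm (x) x 39 mm (y), floor at z 10, wall tops at z 22 mm, centred at x +23 mm. The eye's vertical turning axis is at x -50 mm. The die's x axis points to the robot's right within 15 degrees
- screw_eye: steel screw eye with an iron dog under it, turning as one. Origin: centre of the eye's hole, on the turning axis, 66 mm over the bench. x: along the level hole (round, 22 mm wide, 32 mm long, open at both ends; eye 34 mm across) and to the dog's end. Dog 18 mm wide, reaching 70 mm from the axis, 39 to 47 mm over the bench; at the start it lies 2 mm above the channel
- clamp (a joint): turn of the screw eye, rad: 0 with the dog straight over the cavity (eye x along die x), growing clockwise from above, stop at 1.75. Starts at 0 to 0.25. Stiff: takes 0.6 N m (8 N at 75 mm from the axis) and stays where left. The bar has play in the hole: it swings up to about 0.3 rad before the eye follows
- bar: straight square steel bar, 200 x 10 x 10 mm, about 0.15 kg, ends slightly tapered. Origin: its centre; x along its length. Starts in the wooden rest, centre 19 mm over the bench, where only its middle can be gripped; to go halfway through the eye it has to be put down and taken again near one end
- bar_rest: fixed wooden rest 236 x 44 mm, 34 mm high. Origin: on the bench under its centre; x along the bar. Two cheeks take the bar's ends in slots 14 mm wide; in the 60 mm gap between them only an 8 mm base board lies under the bar. The bench in front of the rest, 0.44 to 0.57 m ahead of the robot and 0.15 to 0.40 m to its left, is bare
- channel: rusty formed steel channel, 34 x 89 x 27 mm, about 0.15 kg, a U open upwards, walls 5 mm. Origin: centre of its underside; y along its length, x across its walls. Starts in the die's cavity, lying along die x, underside 10 mm and rim 37 mm over the bench; pinch it across its two walls above the cavity's rim
- board: loose pale planed board, 82 x 236 x 20 mm, flat on the bench behind the die. Origin: centre of its underside; y along its length, top 20 mm up

How it is judged:
By the outcome, as a careful person would: the job done as asked, in the order asked, and still so for the second after the job is handed in, with the robot touching nothing.
It also fails if it takes over 62 s, if anything falls off the work surface, if the arm or the gripper's body presses on something with over 40 N, if the wrist force passes 120 N, or if a joint passes its speed limit or range.

## Working session

There is one attempt and no reset: what is moved stays moved. The work goes in short steps, Python scripts to look and compute and a shell command to move; the robot and the scene stay as the last step left them, time stands still between calls to the robot, and variables do not carry over. Pictures are saved under pics/ and viewed, at most 10 in all, crops included, and the job is handed in when it is done.

```bash
ls; mkdir -p pics; python3 - <<'E'
from plant import robot
import cv2,numpy as np
s=robot.sense(); print(s['time'],s['tool_pos'],s['ee_rot'],s['opening'])
for n in("top","scene"):
    im,d=robot.capture(n); np.savez(f'pics/{n}.npz',im=im,d=d)
    c=robot.camera_info(n); print(n,c['intrinsics'].tolist(),np.round(c['R'],3).tolist(),c['t'])
    cv2.imwrite(f'pics/{n}0.png',im[:,:,::-1])
E
```

```text
jog.py
pics
plant.py
0.0 [0.1937177  0.54114704 0.25264536] [-2.06422954e-04  1.71058814e-01  9.85260609e-01 -6.09056262e-04] 0.9996061919569089
top [[408.3185225249811, 0.0, 257.0555106969662], [0.0, 408.3185225249811, 196.18832184446748], [0.0, 0.0, 1.0]] [[0.021, -1.0, 0.016], [-0.989, -0.023, -0.144], [0.144, -0.013, -0.99]] [0.03149075 0.60582254 0.95014278]
scene [[491.6184499717903, 0.0, 262.0655349943533], [0.0, 491.6184499717903, 193.86466795617335], [0.0, 0.0, 1.0]] [[0.612, -0.791, -0.006], [-0.489, -0.372, -0.789], [0.622, 0.486, -0.614]] [-0.31556791  0.37499998  0.56947961]
```
View pics/top0.png

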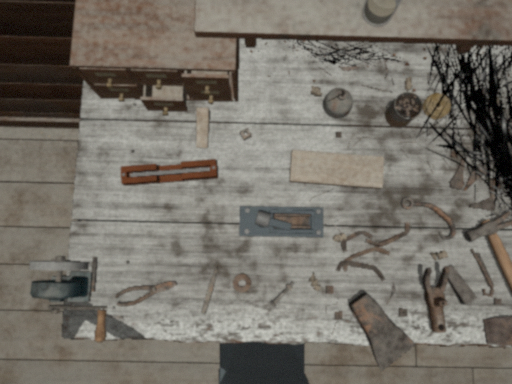

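View pics/scene0.png

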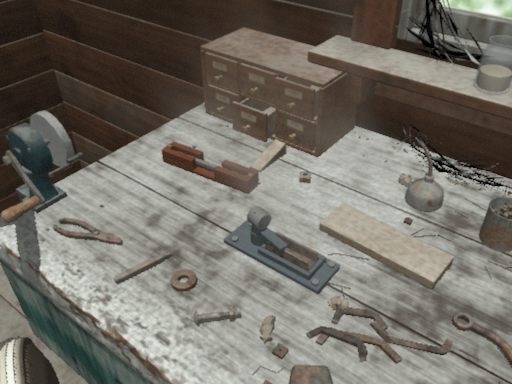

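The top view shows the rest at about (170,172), the die at (281,221) and the board at (337,168). The scene view shows the eye standing at the die's left end, with its hole roughly along the die.

```bash
cat > h.py <<'E'
import cv2,numpy as np
from plant import robot
from scipy.spatial.transform import Rotation as Rn
def cast(c,uv,z):
    """pixels -> world points on plane z"""
    uv=np.atleast_2d(uv).astype(float); K=c['intrinsics'];R=np.array(c['R']);t=np.array(c['t'])
    r=np.c_[uv,np.ones(len(uv))]@np.linalg.inv(K).T@R; o=-R.T@t
    return o+r*((z-o[2])/r[:,2])[:,None]
def cloud(c,d):
    v,u=np.mgrid[:d.shape[0],:d.shape[1]]
    K=c['intrinsics'];p=np.stack([u,v,np.ones_like(u)],-1)@np.linalg.inv(K).T*d[...,None]
    return (p-np.array(c['t']))@np.array(c['R'])
def rect(P):
    (c,s,a)=cv2.minAreaRect((P[:,:2]*1000).astype(np.float32)); 
    if s[0]<s[1]: s=s[::-1];a+=90
    a=(a+90)%180-90
    return np.round(c,1),np.round(s,1),round(a,1)
def big(m):
    cs,_=cv2.findContours(m.astype(np.uint8),cv2.RETR_EXTERNAL,cv2.CHAIN_APPROX_NONE)
    return max(cs,key=cv2.contourArea)[:,0]
def pose():
    s=robot.sense();w,x,y,z=s['ee_rot']
    return s,np.array(s['tool_pos']),Rn.from_quat([x,y,z,w]).as_matrix()
E
python3 - <<'E'
from h import *
f=np.load('pics/top.npz');im,d=f['im'],f['d'];c=robot.camera_info('top')
hsv=cv2.cvtColor(im,cv2.COLOR_RGB2HSV);P=cloud(c,d)
def roi(m,x0,x1,y0,y1):
    o=np.zeros_like(m);o[y0:y1,x0:x1]=m[y0:y1,x0:x1];return o
for n,xy in dict(rest=(150,176),board=(337,168),die=(310,232),bench=(230,140)).items(): print(n,hsv[xy[1],xy[0]],np.round(P[xy[1],xy[0]],3))
rest=roi((hsv[...,1]>110)&(hsv[...,2]>40),110,228,150,195)
die=roi((hsv[...,0]>95)&(hsv[...,0]<125)&(hsv[...,1]>60)|(hsv[...,2]<70),230,332,200,242)
board=roi((P[...,2]>.012)&(d>0),280,395,140,198)
for n,m,z in(('rest',rest,.034),('die',die,.010),('board',board,.02)):
    print(n,m.sum(),rect(cast(c,big(m),z)))
for n,b,zl in(('eye',(235,330,200,242),.06),('dog',(235,330,200,242),.041)):
    m=roi((P[...,2]>zl)&(d>0),*b); q=P[m]; print(n,m.sum(),q[:,2].max() if len(q) else 0, rect(q) if len(q)>4 else '',q.mean(0))
E
```

```text
rest [ 10 130  94] [0.65  0.31  0.034]
board [ 16  44 152] [ 0.685 -0.156  0.019]
die [96 29 88] [ 0.522 -0.088  0.02 ]
bench [ 23  14 161] [ 0.757  0.118 -0.002]
rest 1089 (array([661.7, 263.5]), array([232.2,  44.7]), -84.1)
die 37 (array([571.5,  24.9]), array([27.9,  4.3]), 77.2)
board 2955 (array([ 682.9, -155.5]), array([234.9,  82.7]), 86.9)
eye 195 0.08609642004633782 (array([547.9,  30.2]), array([33.4, 31.7]), -13.5) [0.54667704 0.03051557 0.07821108]
dog 362 0.08609642004633782 (array([544.3,   4.2]), array([86.7, 35.4]), 82.5) [0.54254863 0.01095946 0.06337435]
```

```bash
cat >> h.py <<'E'
def Rdown(yaw):
    """tool down, tool y at world angle yaw (deg)"""
    a=np.radians(yaw);y=np.array([np.cos(a),np.sin(a),0]);z=np.array([0,0,-1.])
    return np.c_[np.cross(y,z),y,z]
def plan(T,yaw,N=None,start=None):
    """one row, to be repeated N times, that carries the tool to T, yaw"""
    p,R=start if start else pose()[1:]
    w=Rn.from_matrix(R.T@Rdown(yaw)).as_rotvec();D=np.array(T)-p
    N=N or int(np.ceil(max(np.linalg.norm(D)/.058,np.linalg.norm(w)/.18,1)))
    M=sum(R@Rn.from_rotvec(w*i/N).as_matrix() for i in range(N))
    print(N,'x',np.round(np.linalg.solve(M,D),4),np.round(w/N,4))
    return np.array(T),Rdown(yaw)
E
python3 - <<'E'
from h import *
s=plan([.64,.2635,.25],5.9)
f=np.load('pics/top.npz');im,d=f['im'],f['d'];c=robot.camera_info('top');hsv=cv2.cvtColor(im,cv2.COLOR_RGB2HSV)
m=(hsv[...,0]>85)&(hsv[...,0]<125)&(hsv[...,1]>22)&(hsv[...,2]<115)
o=np.zeros_like(m);o[198:244,232:332]=m[198:244,232:332]
print(o.sum(),rect(cast(c,big(o),.01)))
E
```

```text
10 x [-0.053   0.016   0.0003] [-1.000e-04  0.000e+00  1.124e-01]
738 (array([548.6, -16.4]), array([200.5,  68.4]), -89.7)
```

```bash
R='-0.053 0.016 0 0 0 0.1124'; python3 jog.py '-0.053 0.016 0.0003 0 0 0.1124;-0.053 0.016 0.0003 0 0 0.1124;-0.053 0.016 0.0003 0 0 0.1124;-0.053 0.016 0.0003 0 0 0.1124;-0.053 0.016 0.0003 0 0 0.1124;-0.053 0.016 0.0003 0 0 0.1124;-0.053 0.016 0.0003 0 0 0.1124;-0.053 0.016 0.0003 0 0 0.1124;-0.053 0.016 0.0003 0 0 0.1124;-0.053 0.016 0.0003 0 0 0.1124' 0.5
python3 - <<'E'
from h import *
c=robot.camera_info('wrist');im,d=robot.capture('wrist');np.savez('pics/w1.npz',im=im,d=d,**c)
cv2.imwrite('pics/w1.png',im[:,:,::-1])
print(pose()[1],-np.array(c['R']).T@c['t'])
im,d=robot.capture('top');np.savez('pics/t1.npz',im=im,d=d)
E
```

```text
time: 1.35
tool_pos: [0.6407, 0.2624, 0.2496]
ee_rot: [-0.0, 0.671, 0.741, -0.0]
force: [-0.1, -0.1, -0.3]
opening: 0.5
finger_force: 0.0
[0.64344617 0.25648725 0.24925655] [0.63240575 0.34514899 0.37071544]
```

View pics/w1.png

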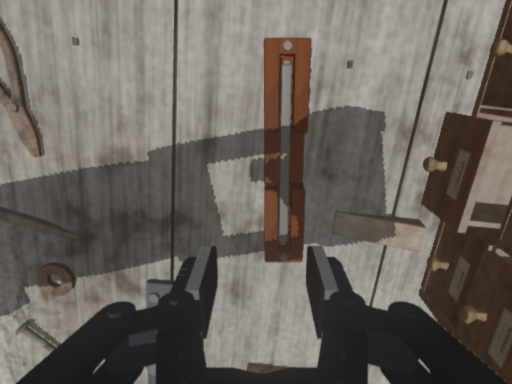

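The wrist view shows the rest from (287,38) to (283,262), with the grey bar in its slots running from about (286,60) to (283,245).

```bash
python3 - <<'E'
from h import *
c=robot.camera_info('wrist');print(pose()[1]);im,d=robot.capture('wrist')
hsv=cv2.cvtColor(im,cv2.COLOR_RGB2HSV)
m=(hsv[...,1]>110)&(hsv[...,0]<20);m[:,:230]=0;m[:,340:]=0;m[280:]=0;m[:25]=0
q=big(m);print('rest',rect(cast(c,q,.034)))
# bar: unsaturated pixels within rest's hull
h=np.zeros(m.shape,np.uint8);cv2.fillPoly(h,[cv2.boxPoints(cv2.minAreaRect(q)).astype(int)],1)
h=cv2.erode(h,np.ones((13,13)))
b=(h>0)&(hsv[...,1]<70)
q=big(b);print('bar',b.sum(),rect(cast(c,np.argwhere(b)[:,::-1],.024)),cv2.boundingRect(q))
q=np.argwhere(b)
for r in range(50,260,12): 
    x=np.where(b[r])[0]; print(r,x.min() if len(x) else '',x.max() if len(x) else '',end='|')
r=plan([.6617,.2635,.033],5.9)
E
```

```text
[0.64205849 0.2591245  0.24928814]
rest (array([664.3, 265.2]), array([232.7,  42.7]), -84.2)
bar 1870 (array([670.4, 264.7]), array([227.3,  27.5]), -82.3) (278, 56, 13, 186)
50  |62 280 289|74 280 289|86 280 289|98 279 289|110 279 288|122 279 288|134 279 288|146 279 288|158 279 288|170 279 302|182 279 287|194 278 287|206 278 287|218 278 286|230 278 286|242  |254  |4 x [0.     0.0053 0.0541] [-0.0003  0.0001 -0.001 ]
```

```bash
python3 - <<'E'
from h import *
c=robot.camera_info('wrist');print(pose()[1]);im,d=robot.capture('wrist')
hsv=cv2.cvtColor(im,cv2.COLOR_RGB2HSV)
b=(hsv[...,1]<70);b[:,:274]=0;b[:,292:]=0;b[:54]=0;b[246:]=0
b=cv2.morphologyEx(b.astype(np.uint8),cv2.MORPH_OPEN,np.ones((5,3)))
q=big(b);print(cv2.boundingRect(q),rect(cast(c,q,.024)))
plan([.663,.264,.033],5.9)
E
```

```text
[0.64090596 0.26143479 0.24942897]
(279, 59, 13, 185) (array([664.5, 263.4]), array([198.4,  10.4]), -84.2)
4 x [-0.0003  0.0057  0.0542] [-0.0002  0.     -0.0003]
```

```bash
python3 jog.py '-0.0025 0.024 0.05 0 0 0; 0 0 0.055 0 0 0;0 0 0.055 0 0 0;0 0 0.037 0 0 0;0 0 0.02 0 0 0;0 0 0 0 0 0;0 0 0 0 0 0'; python3 jog.py '0 0 0 0 0 0;0 0 0 0 0 0;0 0 0 0 0 0;0 0 0 0 0 0;0 0 0 0 0 0' 0.0
```

```text
time: 2.42
tool_pos: [0.6647, 0.2645, 0.0352]
ee_rot: [0.001, 0.67, 0.743, 0.001]
force: [0.7, -0.1, -1.2]
opening: 0.501
finger_force: 0.0
time: 3.05
tool_pos: [0.6644, 0.264, 0.0346]
ee_rot: [0.0, 0.67, 0.743, 0.001]
force: [-1.0, -0.5, 7.4]
opening: 0.099
finger_force: 60.0
```

```bash
python3 - <<'E'
from h import *
print(robot.tip_extent)
s=plan([.6645,.2634,.103],5.8,3,(np.array([.6645,.2634,.033]),Rdown(5.8)))
s=plan([.50,.27,.085],0,None,s)
s=plan([.50,.27,.025],0,2,s)
E
```

```text
0.022
3 x [ 0.      0.     -0.0233] [0. 0. 0.]
3 x [ 0.0059 -0.0546  0.006 ] [0.     0.     0.0337]
2 x [0.   0.   0.03] [0. 0. 0.]
```

```bash
python3 jog.py '0 0 -0.02 0 0 0;0 0 -0.03 0 0 0;0 0 -0.02 0 0 0;0.006 -0.0546 0.006 0 0 0.0337;0.006 -0.0546 0.006 0 0 0.0337;0.006 -0.0546 0.006 0 0 0.0337;0 0 0.03 0 0 0;0 0 0.02 0 0 0;0 0 0.009 0 0 0;0 0 0 0 0 0'; python3 jog.py '0 0 0 0 0 0;0 0 0 0 0 0'
```

```text
time: 4.3
tool_pos: [0.4994, 0.2705, 0.0264]
ee_rot: [-0.0, 0.706, 0.708, -0.0]
force: [-0.3, -1.1, -2.3]
opening: 0.095
finger_force: 59.4
time: 4.55
tool_pos: [0.4997, 0.2706, 0.027]
ee_rot: [0.0, 0.706, 0.708, 0.0]
force: [-0.1, 0.0, -1.5]
opening: 0.096
finger_force: 59.4
```

```bash
python3 jog.py '0 0 0.003 0 0 0;0 0 0 0 0 0';python3 jog.py '0 0 0 0 0 0;0 0 0 0 0 0' 0.4;  python3 jog.py '0 0 -0.05 0 0 0;0 0 -0.06 0 0 0;-0.04 0 -0.05 0 0 0;0 0 0 0 0 0;0 0 0 0 0 0;0 0 0 0 0 0'
python3 - <<'E'
from h import *
c=robot.camera_info('wrist');print(pose()[1]);im,d=robot.capture('wrist')
np.savez('pics/w2.npz',im=im,d=d,**c);cv2.imwrite('pics/w2.png',im[:,:,::-1])
E
```

```text
time: 4.8
tool_pos: [0.4992, 0.2704, 0.0231]
ee_rot: [-0.0, 0.706, 0.708, -0.0]
force: [0.5, -0.1, -2.0]
opening: 0.095
finger_force: 59.4
time: 5.05
tool_pos: [0.4995, 0.2705, 0.0234]
ee_rot: [0.0, 0.706, 0.708, 0.0]
force: [-0.1, 0.7, -0.5]
opening: 0.402
finger_force: 0.0
time: 5.8
tool_pos: [0.499, 0.2318, 0.1808]
ee_rot: [-0.001, 0.706, 0.708, -0.001]
force: [-1.0, 0.3, -0.3]
opening: 0.398
finger_force: 0.0
[0.49896565 0.23176332 0.18076845]
```

View pics/w2.png

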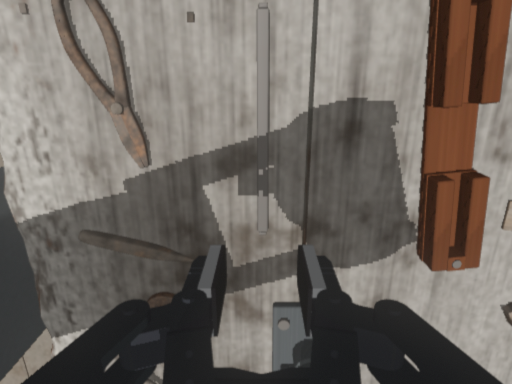

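The bar lies flat on the bench, running vertically in the picture from about (263,5) to (263,231).

```bash
python3 - <<'E'
from h import *
f=np.load('pics/w2.npz');c={k:f[k] for k in('intrinsics','R','t')}
p=cast(c,[[263,4.5],[263,231.5],[263,118]],.01);print(np.round(p,4),np.linalg.norm(p[0]-p[1]))
a=cast(c,[[263,20],[262.5,220]],.01);print(np.degrees(np.arctan2(*(a[0]-a[1])[1::-1])))
cc=cast(c,[[263,118]],.01)[0]
plan([cc[0],p[0][1]-.02,.0235],0,None,(np.array([.4995,.2305,.183]),Rdown(0)))
E
```

```text
[[0.4994 0.3674 0.01  ]
 [0.5002 0.1735 0.01  ]
 [0.4997 0.281  0.01  ]] 0.193906629310118
90.06435039089808
4 x [0.0292 0.0001 0.0399] [0. 0. 0.]
```

```bash
python3 jog.py '0.04 0 0.03 0 0 0;0.04 0 0.04 0 0 0;0.04 0 0.04 0 0 0;0 0 0.035 0 0 0;0 0 0.0145 0 0 0;0 0 0 0 0 0;0 0 0 0 0 0';python3 jog.py '0 0 0 0 0 0;0 0 0 0 0 0;0 0 0 0 0 0;0 0 0 0 0 0' 0.0;python3 jog.py '0 0 -0.03 0 0 0;0 0 -0.05 0 0 0;0 0 -0.05 0 0 0;0 0 0 0 0 0'
python3 - <<'E'
from h import *
im,d=robot.capture('scene');np.savez('pics/s2.npz',im=im,d=d)
cv2.imwrite('pics/s2.png',im[120:320,130:400,::-1].repeat(2,0).repeat(2,1))
im,d=robot.capture('top');np.savez('pics/t2.npz',im=im,d=d)
E
```

```text
time: 6.72
tool_pos: [0.4994, 0.3514, 0.023]
ee_rot: [0.0, 0.707, 0.708, 0.0]
force: [0.3, -0.0, 1.5]
opening: 0.4
finger_force: 0.0
time: 7.22
tool_pos: [0.4994, 0.3514, 0.0231]
ee_rot: [0.0, 0.706, 0.708, 0.0]
force: [-0.9, -2.4, 5.7]
opening: 0.091
finger_force: 59.7
time: 7.72
tool_pos: [0.5005, 0.3522, 0.1567]
ee_rot: [0.001, 0.706, 0.708, 0.003]
force: [0.5, 0.2, -2.2]
opening: 0.093
finger_force: 58.8
```

View pics/s2.png

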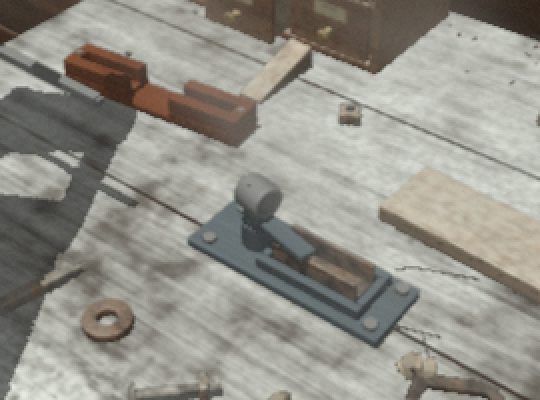

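The eye stands at (258,197) in the crop and the dog runs down-right to (300,245) over the channel. The eye's near end faces right-front, and nothing has moved.

```bash
python3 - <<'E'
from h import *
from scipy.optimize import least_squares
for n,fn in(('top',['top','t1','t2']),('scene',['scene','s2'])):
  c=robot.camera_info(n)
  d=np.median([np.load(f'pics/{x}.npz')['d'] for x in fn],0)
  P=cloud(c,d).reshape(-1,3)
  P=P[(abs(P[:,0]-.547)<.05)&(P[:,1]<.07)&(P[:,1]>-.06)]
  E=P[(P[:,2]>.057)];D=P[(P[:,2]>.042)&(P[:,2]<.051)&(P[:,1]<.01)]
  print(n,'eye',len(E),rect(E),E.min(0),E.max(0));print(' dog',len(D),rect(D),D[:,:2].min(0),D[:,:2].max(0))
  # outer cylinder r=17 about level axis z .066
  def f(v,Q):
      x,y,a=v; n_=np.array([np.cos(a),np.sin(a)]); return np.hypot((Q[:,:2]-[x,y])@n_, Q[:,2]-.066)-.017
  r=least_squares(lambda v:f([v[0],.031,v[1]],E),[.547,0],loss='soft_l1',f_scale=.001)
  u=np.array([-np.sin(r.x[1]),np.cos(r.x[1])]);s=(E[:,:2]-[r.x[0],.031])@u
  print(' cyl x at y=.031',r.x[0],'axis yaw deg',np.degrees(r.x[1]),'rms',np.sqrt((r.fun**2).mean()),'along',np.percentile(s,[1,99]))
  # die
  B=cloud(c,d).reshape(-1,3);B=B[(abs(B[:,0]-.548)<.06)&(abs(B[:,1]+.016)<.13)&(B[:,2]>.006)&(B[:,2]<.014)]
  print(' die',rect(B))
E
```

```text
top eye 196 (array([547.9,  30.2]), array([33.5, 31.7]), -13.4) [0.52903174 0.01177273 0.06324016] [0.56635259 0.04883637 0.08378495]
 dog 150 (array([537.4, -14. ]), array([48.4, 17.7]), 76.8) [ 0.52431813 -0.03807684] [0.55005746 0.00794136]
 cyl x at y=.031 0.5481876244900663 axis yaw deg -13.102118202908777 rms 0.0013364847945919122 along [-0.01661103  0.01495243]
 die (array([548.1, -17.8]), array([208.9,  75. ]), -89.8)
scene eye 374 (array([529.4,   4.3]), array([128.9,  54.2]), 79.5) [ 0.50570084 -0.05851379  0.05704321] [0.56270028 0.06744478 0.45133299]
 dog 225 (array([537.9, -12.3]), array([48.5, 19.1]), 76.4) [ 0.52478683 -0.03746316] [0.55191125 0.00976635]
 cyl x at y=.031 0.5485383006934468 axis yaw deg -14.414414430186616 rms 0.09432363487352678 along [-0.07622519  0.01520679]
 die (array([549. , -28.1]), array([235.4,  80.9]), 88.7)
```

```bash
python3 - <<'E'
from h import *
s,p,R=pose();print(p)
for n in('top','scene'):
  c=robot.camera_info(n);im,d=robot.capture(n)
  P=cloud(c,d).reshape(-1,3)
  B=P[(abs(P[:,0]-.5)<.015)&(P[:,1]<.33)&(P[:,1]>.14)&(P[:,2]>.10)&(P[:,2]<.17)]
  print(n,len(B),B.min(0),B.max(0),'z fit',np.polyfit(B[:,1]-.27,B[:,2],1),'x fit',np.polyfit(B[:,1]-.27,B[:,0],1))
st=(np.array([.4995,.3505,.1535]),R)
u=np.array([.230,.973,0]);E=np.array([.548,.031,.084])
q=plan(E+.215*u,-13.3,None,st);plan(E+.081*u,-13.3,None,q)
E
```

```text
[0.49905808 0.35141211 0.1522849 ]
top 358 [0.49364515 0.17014626 0.12814497] [0.50383814 0.32958924 0.14180625] z fit [0.01002735 0.1376742 ] x fit [-0.00260343  0.49854663]
scene 450 [0.49300921 0.17129935 0.12714176] [0.50483903 0.32996007 0.14085532] z fit [0.01397709 0.13601875] x fit [-0.00288393  0.49720844]
3 x [-0.0342  0.0354  0.0232] [-0.    -0.     0.078]
3 x [-0.0447  0.     -0.    ] [0. 0. 0.]
```

```bash
python3 jog.py '-0.0342 0.0354 0.01 0 0 0.078;-0.0342 0.0354 0.02 0 0 0.078;-0.0342 0.0354 0.0375 0 0 0.078;0 0 0 0 0 0;0 0 0 0 0 0;0 0 0 0 0 0'
python3 - <<'E'
from h import *
s,p,R=pose();print(p,R[:,0],s['force'])
for n in('top','scene'):
  c=robot.camera_info(n);im,d=robot.capture(n)
  P=cloud(c,d).reshape(-1,3)
  B=P[(P[:,1]<.215)&(P[:,1]>.055)&(P[:,2]>.052)&(P[:,2]<.085)&(abs(P[:,0]-.575)<.04)]
  fz=np.polyfit(B[:,1],B[:,2],1);fx=np.polyfit(B[:,1],B[:,0],1)
  print(n,len(B),B.min(0),B.max(0),'at y=.031: top z',np.polyval(fz,.031),'x',np.polyval(fx,.031),fz[0],fx[0])
E
```

```text
time: 8.68
tool_pos: [0.5968, 0.2422, 0.0855]
ee_rot: [0.0, 0.784, 0.621, 0.0]
force: [0.5, -0.8, -1.5]
opening: 0.09
finger_force: 58.9
[0.59677644 0.24221229 0.08554484] [2.28641425e-01 9.73510655e-01 3.21679021e-04] [ 0.47216073 -0.83804216 -1.48381903]
top 248 [0.55167091 0.06574434 0.06318903] [0.59087291 0.19637397 0.07475471] at y=.031: top z 0.06918468824135406 x 0.5466674018046241 0.012119604533666232 0.23379217481839637
scene 394 [0.55145445 0.06687105 0.0600472 ] [0.594996   0.21394753 0.07509511] at y=.031: top z 0.06891008810236834 x 0.5456197834343719 0.012692424774809342 0.23466896380261212
```

```bash
python3 jog.py '0 0.0015 -0.001 0 0 0;-0.015 0 0 0 0 0;-0.015 0 0 0 0 0;-0.015 0 0 0 0 0;0 0 0 0 0 0';python3 jog.py '-0.015 0 0 0 0 0;-0.015 0 0 0 0 0;-0.015 0 0 0 0 0;0 0 0 0 0 0;0 0 0 0 0 0'
python3 - <<'E'
from h import *
s,p,R=pose();print(p,s['force'],s['torque'])
im,d=robot.capture('scene');cv2.imwrite('pics/s3.png',im[160:310,200:360,::-1].repeat(3,0).repeat(3,1))
E
```

```text
time: 9.4
tool_pos: [0.588, 0.1958, 0.0863]
ee_rot: [0.0, 0.785, 0.62, -0.0]
force: [0.1, 0.0, -0.6]
opening: 0.095
finger_force: 58.9
time: 10.02
tool_pos: [0.5779, 0.1534, 0.0862]
ee_rot: [0.0, 0.784, 0.62, 0.0]
force: [0.6, -0.1, -1.1]
opening: 0.092
finger_force: 58.9
[0.57793207 0.15340585 0.08619608] [ 0.64522732 -0.1422633  -1.12037949] [ 0.18428559 -0.03774758 -0.04944611]
```

View pics/s3.png

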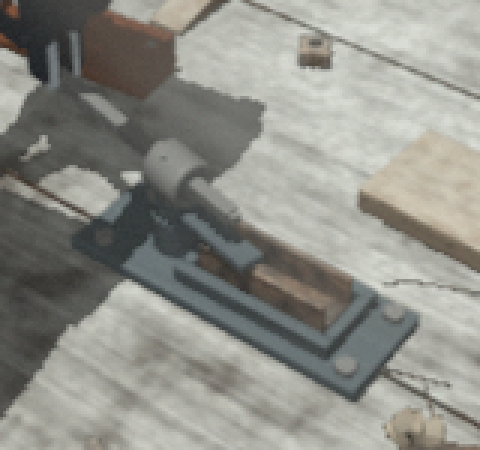

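The bar has passed through the eye and shows beyond it at (220,205) with no contact force. About 44 mm remain to centre it.

```bash
python3 jog.py '-0.016 0 0 0 0 0;-0.016 0 0 0 0 0;-0.012 0 0 0 0 0;0 0 0 0 0 0;0 0 0 0 0 0'
cat > cen.py <<'E'
from h import *
s,p,R=pose();print(p,s['force'],s['torque'])
c=robot.camera_info('top');im,d=robot.capture('top');P=cloud(c,d).reshape(-1,3)
P=P[(np.hypot(P[:,0]-.548,P[:,1]-.031)<.115)]
u=R[:,0];e=np.array([.548,.031,0])
lat=(P-e)@R[:,1]; al=(P-e)@u
b=(abs(lat)<.02)&(P[:,2]>.052)&(P[:,2]<.079)&(al<-.02)
print('far end',al[b].min(),'n',b.sum(),'z',np.polyfit(al[b],P[b,2],1),'lat',np.polyfit(al[b],lat[b],1))
b=(abs(lat)<.025)&(P[:,2]>.052)&(abs(al)<.03);print('eye al',np.percentile(al[b&(P[:,2]>.076)],[1,99]))
E
python3 cen.py
```

```text
time: 10.7
tool_pos: [0.5678, 0.1106, 0.0862]
ee_rot: [0.0, 0.784, 0.62, 0.0]
force: [0.8, -0.5, -1.5]
opening: 0.093
finger_force: 58.9
[0.56781119 0.11061697 0.08619133] [ 0.7956519  -0.5302429  -1.46959252] [ 0.06697846 -0.01407779  0.00283849]
far end -0.09958737454290206 n 147 z [0.01187839 0.07150367] lat [0.00040213 0.0004344 ]
eye al [-0.0149911   0.02959319]
```

```bash
python3 jog.py '-0.0006 0.0098 0 0 0 0.12;-0.0006 0.0098 0 0 0 0.12;-0.0006 0.0098 0 0 0 0.12;-0.0006 0.0098 0 0 0 0.12;0 0 0 0 0 0'; python3 cen.py; python3 jog.py '-0.0006 0.0098 0 0 0 0.12;-0.0006 0.0098 0 0 0 0.12;-0.0006 0.0098 0 0 0 0.12;0 0 0 0 0 0'; python3 cen.py
```

```text
time: 11.38
tool_pos: [0.6029, 0.0928, 0.086]
ee_rot: [0.0, 0.909, 0.416, 0.0]
force: [1.3, -0.7, -3.1]
opening: 0.089
finger_force: 58.9
[0.6029111  0.09282089 0.08600462] [ 1.34472754 -0.7153732  -3.05039984] [ 0.06835743 -0.54877782  0.24961443]
far end -0.09871989150339523 n 82 z [0.04990034 0.07388839] lat [0.02470151 0.00470263]
eye al [-0.02800636  0.02941744]
time: 11.92
tool_pos: [0.6211, 0.0698, 0.0862]
ee_rot: [0.0, 0.969, 0.247, 0.0]
force: [4.6, -3.2, -2.3]
opening: 0.094
finger_force: 60.9
[0.62106293 0.06978002 0.08618619] [ 4.62002633 -3.22055601 -2.31685422] [-0.46466564 -0.7921205   0.82732945]
far end -0.0418923652815831 n 43 z [-0.01819185  0.07000513] lat [-0.13444965  0.00175356]
eye al [-0.02931341  0.02973238]
```

```bash
python3 jog.py '-0.0006 0.0098 0 0 0 0.12;-0.0006 0.0098 0 0 0 0.12;-0.0006 0.0098 0 0 0 0.12;-0.0006 0.0098 0 0 0 0.12;-0.0006 0.0098 0 0 0 0.12;-0.0006 0.0098 0 0 0 0.12;0 0 0 0 0 0'; cat > dog.py <<'E'
from h import *
s,p,R=pose();print(p,s['force'],s['torque'],'tool yaw',np.degrees(np.arctan2(R[1,1],R[0,1])))
for n in('top','scene'):
  c=robot.camera_info(n);im,d=robot.capture(n);P=cloud(c,d).reshape(-1,3)
  D=P[(P[:,2]>.041)&(P[:,2]<.051)&(np.hypot(P[:,0]-.548,P[:,1]-.031)<.076)&(np.hypot(P[:,0]-.548,P[:,1]-.031)>.02)]
  if len(D)>20: print(n,len(D),rect(D),D[:,:2].mean(0))
  B=P[(np.hypot(P[:,0]-.548,P[:,1]-.031)<.108)&(np.hypot(P[:,0]-.548,P[:,1]-.031)>.02)&(P[:,2]>.054)&(P[:,2]<.08)&(P[:,0]<.54)]
  if len(B)>20: print(' bar near half',len(B),rect(B),B.min(0),B.max(0), np.hypot(B[:,0]-.548,B[:,1]-.031).max())
cv2.imwrite('pics/dog%d.png'%(s['time']*100),im[140:320,180:380,::-1].repeat(3,0).repeat(3,1))
E
python3 dog.py
```

```text
time: 12.85
tool_pos: [0.6285, 0.0124, 0.0862]
ee_rot: [0.0, 0.994, -0.11, 0.0]
force: [2.5, -5.4, -2.2]
opening: 0.091
finger_force: 61.2
[0.62854345 0.01235702 0.08621989] [ 2.45278099 -5.41216906 -2.16281385] [-0.95373394 -0.57128773  0.92438185] tool yaw -102.61036018933567
scene 229 (array([508.2,   9.5]), array([50.8, 17.9]), 28.6) [0.50689094 0.00836996]
 bar near half 313 (array([497.1,  37.5]), array([93.2, 23.6]), -17.0) [0.4508799  0.01263809 0.06153322] [0.53825822 0.04810648 0.07410116] 0.09822139920688835
```

```bash
ls pics/dog*
```

```text
pics/dog1285.png
```

View pics/dog1285.png

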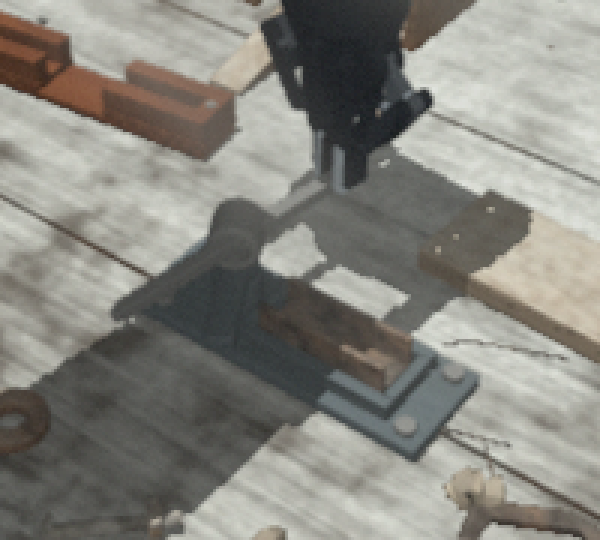

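The eye at (235,235) has turned, and the bar's free half points to (120,310). The dog, now clear of most of the channel, lies in shadow below it. I'll keep turning.

```bash
python3 jog.py '-0.0006 0.0098 0 0 0 0.12;-0.0006 0.0098 0 0 0 0.12;-0.0006 0.0098 0 0 0 0.12;0 0 0 0 0 0;0 0 0 0 0 0'; python3 dog.py; python3 -c "
from h import *
print(robot.sense()['joint_pos'])"
```

```text
time: 13.58
tool_pos: [0.6169, -0.0143, 0.0862]
ee_rot: [0.001, 0.959, -0.285, 0.0]
force: [1.0, -7.5, -1.7]
opening: 0.095
finger_force: 61.5
[ 0.61694635 -0.01434822  0.08621239] [ 1.03334206 -7.46865245 -1.73388808] [-1.26670992 -0.39703249  0.93017087] tool yaw -123.10098314618467
scene 239 (array([503.5,  25. ]), array([52.1, 18.1]), 8.5) [0.50226553 0.02372171]
 bar near half 334 (array([504.8,  53.3]), array([98.9, 25.1]), -37.4) [0.46023731 0.01339109 0.06038927] [0.53684733 0.08059732 0.07667294] 0.0983286149058071
[-1.47232729e-01  3.42295273e-01  1.54795808e+00 -1.36338561e-03
  1.25111762e+00  2.00141569e+00]
```

```bash
python3 jog.py '-0.0007 0.0106 0 0 0 0.13;-0.0007 0.0106 0 0 0 0.13;0 0 0 0 0 0;0 0 0 0 0 0'; python3 dog.py
```

```text
time: 14.18
tool_pos: [0.6029, -0.0304, 0.0862]
ee_rot: [0.001, 0.914, -0.407, 0.0]
force: [-0.2, -8.3, -2.3]
opening: 0.091
finger_force: 61.5
[ 0.60292658 -0.03040724  0.08617492] [-0.17498059 -8.32239466 -2.33949291] [-1.42913642 -0.13209977  0.86635774] tool yaw -137.99516386546975
 bar near half 79 (array([508.3,  59.2]), array([99.3, 14.2]), -52.3) [0.47370806 0.01593934 0.06436714] [0.53351004 0.09875863 0.07391936] 0.09733272365442046
scene 248 (array([504.3,  36.7]), array([52. , 19.4]), -6.1) [0.50249684 0.03551998]
 bar near half 327 (array([510.1,  62.8]), array([96. , 20.6]), -52.3) [0.47504321 0.01848303 0.0601492 ] [0.53511891 0.09923446 0.07509844] 0.09781625674891925
```

```bash
python3 jog.py '-0.0006 -0.0098 0 0 0 -0.12;-0.0006 -0.0098 0 0 0 -0.12;-0.0006 -0.0098 0 0 0 -0.12;-0.0006 -0.0098 0 0 0 -0.12;0 0 0 0 0 0;0 0 0 0 0 0'; python3 dog.py
```

```text
time: 15.02
tool_pos: [0.625, 0.0021, 0.086]
ee_rot: [0.0, 0.984, -0.18, -0.0]
force: [-0.1, 0.1, -1.4]
opening: 0.094
finger_force: 59.0
[0.62497657 0.00205275 0.08604879] [-0.14513778  0.07763225 -1.41159503] [-0.04562914 -0.16580901 -0.01829741] tool yaw -110.78072605367436
scene 248 (array([503.2,  36.6]), array([51. , 19.5]), -5.2) [0.50245013 0.03534907]
 bar near half 322 (array([500.5,  51.9]), array([90.8, 28.8]), -30.9) [0.45536868 0.01643929 0.06173169] [0.53513046 0.06973783 0.07515537] 0.09836916301360812
```

```bash
python3 jog.py '-0.0006 -0.0098 0 0 0 -0.12;-0.0006 -0.0098 0 0 0 -0.12;0 0 0.002 0 0 0;0 0 0.002 0 0 0;0 0 0 0 0 0;0 0 0 0 0 0'; python3 dog.py
```

```text
time: 15.88
tool_pos: [0.6299, 0.0207, 0.0821]
ee_rot: [0.0, 0.998, -0.061, -0.0]
force: [-0.5, 0.7, -2.1]
opening: 0.097
finger_force: 59.0
[0.6299393  0.02071601 0.08212689] [-0.4539922   0.65520591 -2.14681285] [-0.04766297 -0.16047887 -0.01441471] tool yaw -97.0177536756871
scene 209 (array([503.6,  35. ]), array([50.7, 16.2]), -7.5) [0.5017846  0.03400044]
 bar near half 311 (array([492.5,  37.8]), array([84. , 32.5]), -6.0) [0.45089713 0.01717212 0.05772945] [0.53588784 0.04953332 0.07374546] 0.0979054129043724
```

```bash
python3 jog.py '-0.0015 0 0.0015 0 0 0;0 0 0 0 0 0;0 0 0 0 0 0'; python3 jog.py '0 0 0 0 0 0;0 0 0 0 0 0' 0.35; python3 jog.py '0 0 -0.03 0 0 0;0 0 -0.05 0 0 0;0.03 0 -0.05 0 0 0;0.05 0 0 0 0 0;0 0 0 0 0 0' 0.6; python3 dog.py; python3 - <<'E'
from h import *
c=robot.camera_info('wrist');im,d=robot.capture('wrist');np.savez('pics/w4.npz',im=im,d=d,**c);cv2.imwrite('pics/w4.png',im[:,:,::-1])
im,d=robot.capture('scene');cv2.imwrite('pics/s4.png',np.hstack([im[150:310,190:370,::-1].repeat(2,0).repeat(2,1)]))
a=cv2.imread('pics/w4.png');b=cv2.imread('pics/s4.png');b=cv2.resize(b,(288,256));o=np.zeros((384,800,3),np.uint8);o[:,:512]=a;o[:256,512:]=b;cv2.imwrite('pics/m4.png',o)
E
```

```text
time: 16.35
tool_pos: [0.6285, 0.0212, 0.0806]
ee_rot: [0.0, 0.998, -0.061, 0.0]
force: [0.1, -0.3, -1.2]
opening: 0.091
finger_force: 59.0
time: 16.6
tool_pos: [0.6285, 0.0212, 0.0807]
ee_rot: [0.0, 0.998, -0.061, 0.0]
force: [0.2, -0.2, 0.0]
opening: 0.348
finger_force: 0.0
time: 17.23
tool_pos: [0.7098, 0.011, 0.2092]
ee_rot: [0.0, 0.998, -0.061, -0.0]
force: [-1.0, 0.2, -0.9]
opening: 0.603
finger_force: 0.0
[0.70977623 0.01095044 0.209172  ] [-0.99195882  0.21623871 -0.92653716] [-0.01046324 -0.00517256  0.01873413] tool yaw -96.97725063751074
scene 318 (array([550.7,  29.9]), array([145.8,  19.7]), -8.7) [0.52445952 0.03281921]
 bar near half 127 (array([511.6,  40.6]), array([62.4, 31.9]), -19.7) [0.47685459 0.01503116 0.06005368] [0.53561794 0.04905269 0.07984691] 0.0713290088313988
```

View pics/m4.png

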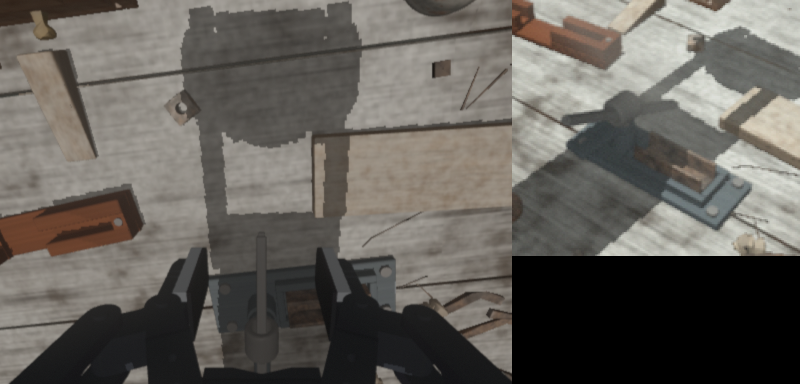

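The bar is still through the eye. It points away from the robot at (262,237)–(262,330) and seems tilted, with its far end low. The dog now points at the robot, clear of the channel. I'll measure the centring.

```bash
cat > bar.py <<'E'
from h import *
for n in('top','scene','wrist'):
  c=robot.camera_info(n);im,d=robot.capture(n);P=cloud(c,d).reshape(-1,3)
  a=np.radians(-8.);u=np.array([np.cos(a),np.sin(a),0]);v=np.array([-u[1],u[0],0]);e=np.array([.548,.031,0])
  al=(P-e)@u;la=(P-e)@v
  b=(abs(la)<.016)&(abs(al)<.125)&(abs(al)>.02)&(P[:,2]>.024)&(P[:,2]<.13)
  for sgn,nm in((1,'far'),(-1,'near')):
    k=b&(al*sgn>0)
    if sgn<0: k&=P[:,2]>.053
    if k.sum()>15:
      f=np.polyfit(al[k],P[k,2],1);print(n,nm,k.sum(),'al',al[k].min().round(4),al[k].max().round(4),'z',np.round(f,3),'lat',np.round(np.polyfit(al[k],la[k],1),3), 'zend',P[k][np.argmax(al[k]*sgn)].round(4))
E
python3 bar.py
```

```text
scene far 136 al 0.0252 0.0893 z [-0.437  0.062] lat [ 0.055 -0.003] zend [0.6365 0.0195 0.0246]
scene near 229 al -0.0875 -0.0202 z [-0.457  0.065] lat [ 0.01  -0.002] zend [0.461  0.0407 0.1033]
wrist far 816 al 0.02 0.0966 z [-0.403  0.066] lat [ 0.025 -0.002] zend [0.6441 0.0204 0.027 ]
wrist near 106 al -0.0319 -0.0224 z [-0.361  0.067] lat [-0.017 -0.002] zend [0.5168 0.0379 0.0775]
```

```bash
python3 - <<'E'
from h import *
c=robot.camera_info('scene');im,d=robot.capture('scene');P=cloud(c,d).reshape(-1,3)
B=P[(abs(P[:,0]-.548)<.035)&(P[:,1]<.002)&(P[:,1]>-.11)&(P[:,2]>.029)&(P[:,2]<.045)];print('ch scene',len(B),rect(B))
f=np.load('pics/top.npz');c=robot.camera_info('top');P=cloud(c,f['d']).reshape(-1,3)
B=P[(abs(P[:,0]-.548)<.035)&(P[:,1]<.01)&(P[:,1]>-.11)&(P[:,2]>.030)&(P[:,2]<.0405)];print('ch top0',len(B),rect(B))
s=plan([.66,-.05,.17],0.)
s=plan([.548,-.044,.11],0,None,s)
E
python3 bar.py | grep -v top
```

```text
ch scene 447 (array([548.9, -42.1]), array([87.1, 37.5]), 89.5)
ch top0 118 (array([548.4, -42.6]), array([85.6, 32.2]), -88.7)
10 x [-0.0085  0.0024  0.0041] [ 1.000e-04 -0.000e+00 -1.692e-01]
3 x [ 0.002  -0.0373  0.02  ] [0. 0. 0.]
scene far 176 al 0.0271 0.0994 z [-0.277  0.063] lat [ 0.038 -0.002] zend [0.6472 0.0226 0.0362]
scene near 259 al -0.0936 -0.02 z [-0.27   0.064] lat [ 0.021 -0.001] zend [0.4546 0.0384 0.0869]
wrist far 846 al 0.0201 0.0993 z [-0.291  0.066] lat [ 0.034 -0.002] zend [0.6461 0.0161 0.0358]
wrist near 102 al -0.0349 -0.0239 z [-0.279  0.066] lat [-0.04  -0.003] zend [0.5135 0.0363 0.0754]
```

```bash
python3 jog.py '-0.0085 0.0024 0.004 0 0 -0.1692;-0.0085 0.0024 0.004 0 0 -0.1692;-0.0085 0.0024 0.004 0 0 -0.1692;-0.0085 0.0024 0.004 0 0 -0.1692;-0.0085 0.0024 0.004 0 0 -0.1692;-0.0085 0.0024 0.004 0 0 -0.1692;-0.0085 0.0024 0.004 0 0 -0.1692;-0.0085 0.0024 0.004 0 0 -0.1692;-0.0085 0.0024 0.004 0 0 -0.1692;-0.0085 0.0024 0.004 0 0 -0.1692' 0.75;python3 jog.py '0 0 0 0 0 0'; python3 bar.py; python3 - <<'E'
from h import *
s=plan([.5487,-.046,.11],0)
s=plan([.5487,-.046,.047],0,None,s)
E
```

```text
time: 19.02
tool_pos: [0.66, -0.0508, 0.1706]
ee_rot: [0.0, 0.705, 0.709, -0.0]
force: [-0.6, -0.4, 0.2]
opening: 0.753
finger_force: 0.0
time: 19.15
tool_pos: [0.66, -0.0509, 0.1704]
ee_rot: [-0.0, 0.708, 0.707, -0.0]
force: [0.0, 0.2, -0.0]
opening: 0.749
finger_force: 0.0
scene far 157 al 0.0263 0.0973 z [-0.382  0.063] lat [ 0.035 -0.002] zend [0.6444 0.0178 0.0252]
scene near 241 al -0.0894 -0.02 z [-0.389  0.064] lat [ 0.003 -0.002] zend [0.4596 0.0444 0.0956]
wrist far 1711 al 0.0201 0.0968 z [-0.409  0.066] lat [ 0.015 -0.001] zend [0.6439 0.0179 0.0254]
wrist near 827 al -0.0453 -0.02 z [-0.393  0.067] lat [ 0.014 -0.001] zend [0.5035 0.04   0.0758]
3 x [ 0.0013 -0.0372  0.0203] [ 0.0001  0.     -0.0013]
2 x [0.     0.     0.0315] [0. 0. 0.]
```

```bash
python3 jog.py '0.0013 -0.0372 0.02 0 0 0;0.0013 -0.0372 0.02 0 0 0;0.0013 -0.0372 0.02 0 0 0;0 0 0.03 0 0 0;0 0 0.02 0 0 0;0 0 0.0135 0 0 0;0 0 0 0 0 0;0 0 0 0 0 0'; python3 jog.py '0 0 0 0 0 0;0 0 0 0 0 0;0 0 0 0 0 0;0 0 0 0 0 0' 0.0
```

```text
time: 20.3
tool_pos: [0.549, -0.0466, 0.0479]
ee_rot: [0.0, 0.707, 0.707, 0.0]
force: [-0.4, -1.0, 0.3]
opening: 0.749
finger_force: 0.0
time: 20.8
tool_pos: [0.549, -0.0467, 0.048]
ee_rot: [0.001, 0.707, 0.707, 0.0]
force: [-2.4, 0.5, 7.7]
opening: 0.379
finger_force: 60.6
```

```bash
python3 jog.py '0 0 -0.015 0 0 0;0 0 -0.025 0 0 0;0 0 -0.03 0 0 0;0 0 -0.03 0 0 0;0 0 0 0 0 0;0 0 0 0 0 0'; python3 - <<'E'
from h import *
print(pose()[0]['joint_pos'][5])
st=(np.array([.549,-.0467,.148]),Rdown(0));s=plan([.683,-.16,.12],-3.1,None,st)
c=robot.camera_info('scene');im,d=robot.capture('scene');P=cloud(c,d).reshape(-1,3)
B=P[(abs(P[:,0]-.549)<.04)&(abs(P[:,1]+.045)<.07)&(P[:,2]>.09)&(P[:,2]<.142)];print(rect(B),B.min(0),B.max(0))
cv2.imwrite('pics/s5.png',im[120:320,170:400,::-1].repeat(2,0).repeat(2,1))
E
python3 bar.py
```

```text
time: 21.55
tool_pos: [0.5483, -0.0466, 0.1469]
ee_rot: [-0.0, 0.707, 0.707, -0.0]
force: [0.2, -1.0, -1.2]
opening: 0.375
finger_force: 60.0
-0.22452625631902537
4 x [-0.0276  0.0341  0.007 ] [0.     0.     0.0135]
(array([545.5, -40.5]), array([89.2, 52.9]), 89.9) [ 0.51905897 -0.08515722  0.10869098] [0.57195176 0.00408812 0.14190623]
top far 76 al 0.0205 0.0943 z [-0.396  0.065] lat [ 0.046 -0.001] zend [0.6414 0.0182 0.0252]
top near 119 al -0.09 -0.0202 z [-0.37   0.067] lat [-0.003 -0.001] zend [0.4588 0.0429 0.0964]
scene far 47 al 0.0256 0.0543 z [-0.553  0.068] lat [ 0.021 -0.003] zend [0.6014 0.0207 0.0351]
scene near 240 al -0.0899 -0.0202 z [-0.388  0.065] lat [ 0.004 -0.002] zend [0.459  0.0437 0.0986]
wrist far 1651 al 0.02 0.0969 z [-0.408  0.066] lat [ 0.015 -0.001] zend [0.6437 0.0155 0.0249]
wrist near 3031 al -0.0885 -0.0201 z [-0.397  0.067] lat [ 0.016 -0.001] zend [0.4597 0.0386 0.0994]
```

View pics/s5.png

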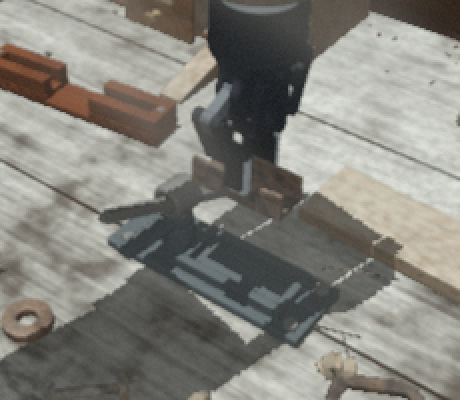

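The channel is lifted clear, open side up, at (245,185), and the bar remains in the eye. Next I'll set the channel on the board.

```bash
python3 jog.py '-0.0276 0.0341 0.007 0 0 0.0135;-0.0276 0.0341 0.007 0 0 0.0135;-0.0276 0.0341 0.007 0 0 0.0135;-0.0276 0.0341 0.007 0 0 0.0135;0 0 0.03 0 0 0;0 0 0.02 0 0 0;0 0 0.005 0 0 0;0 0 0 0 0 0;0 0 0 0 0 0'
```

```text
time: 22.88
tool_pos: [0.6831, -0.1597, 0.0655]
ee_rot: [0.001, 0.726, 0.688, 0.0]
force: [0.4, 0.2, -1.1]
opening: 0.377
finger_force: 60.2
```

```bash
python3 jog.py '0 0 0.004 0 0 0;0 0 0.002 0 0 0;0 0 0 0 0 0;0 0 0 0 0 0'; python3 jog.py '0 0 0.001 0 0 0;0 0 0.0005 0 0 0;0 0 0 0 0 0'
```

```text
time: 23.38
tool_pos: [0.6827, -0.1598, 0.0581]
ee_rot: [0.0, 0.726, 0.688, -0.0]
force: [-0.5, 0.7, -2.3]
opening: 0.377
finger_force: 60.3
time: 23.75
tool_pos: [0.6828, -0.1598, 0.0578]
ee_rot: [0.0, 0.726, 0.688, 0.0]
force: [-6.2, 1.7, 11.9]
opening: 0.378
finger_force: 61.6
```

Contact with the board. Releasing and retreating.

```bash
python3 jog.py '0 0 0 0 0 0;0 0 0 0 0 0;0 0 0 0 0 0' 0.7; python3 jog.py '0 0 -0.02 0 0 0;0 0 -0.05 0 0 0;0 0 -0.06 0 0 0;-0.05 0 -0.03 0 0 0;-0.05 0 0 0 0 0;-0.05 0 0 0 0 0;0 0 0 0 0 0;0 0 0 0 0 0'; python3 bar.py; python3 dog.py; python3 - <<'E'
from h import *
c=robot.camera_info('top');im,d=robot.capture('top');P=cloud(c,d).reshape(-1,3)
for lo,hi,n in((.038,.055,'channel'),(.012,.055,'board')):
    B=P[(abs(P[:,0]-.683)<.08)&(abs(P[:,1]+.1555)<.14)&(P[:,2]>lo)&(P[:,2]<hi)];print(n,rect(B),np.percentile(B[:,2],[5,95]))
im,d=robot.capture('scene');cv2.imwrite('pics/s6.png',im[110:310,200:470,::-1].repeat(2,0).repeat(2,1))
E
```

```text
time: 24.12
tool_pos: [0.6827, -0.1598, 0.0565]
ee_rot: [-0.0, 0.726, 0.688, -0.0]
force: [-0.3, -0.2, -0.4]
opening: 0.699
finger_force: 0.0
time: 25.12
tool_pos: [0.6746, -0.3093, 0.2176]
ee_rot: [0.0, 0.726, 0.688, 0.0]
force: [-0.1, 0.5, -0.2]
opening: 0.702
finger_force: 0.0
top far 115 al 0.0201 0.0949 z [-0.402  0.065] lat [ 0.018 -0.001] zend [0.6417 0.0157 0.0242]
top near 130 al -0.09 -0.0205 z [-0.378  0.066] lat [ 0.019 -0.001] zend [0.4588 0.0429 0.0957]
scene far 156 al 0.0256 0.0963 z [-0.378  0.062] lat [ 0.029 -0.002] zend [0.6433 0.0171 0.0264]
scene near 239 al -0.0894 -0.0201 z [-0.394  0.064] lat [ 0.009 -0.002] zend [0.4589 0.0392 0.0967]
[ 0.67487811 -0.30835886  0.21731921] [ 0.25713063 -0.44047654  0.05834326] [ 0.01030688  0.0192481  -0.03160332] tool yaw -3.0275837779312984
top 110 (array([544.8,  30.5]), array([133.4,  17.9]), -6.4) [0.53668628 0.03127944]
 bar near half 36 (array([520.4,  32. ]), array([30.5, 27.7]), 86.9) [0.50690087 0.01604311 0.07089379] [0.53500738 0.0464895  0.0797461 ] 0.04187552650349073
scene 306 (array([544. ,  33.9]), array([132.4,  20.8]), -5.4) [0.5190832  0.03335257]
 bar near half 69 (array([514.4,  35.5]), array([40.4, 32.3]), -5.4) [0.4940911  0.01757219 0.06464136] [0.53607952 0.04969615 0.07991864] 0.05406164192508974
channel (array([ 682.4, -155.5]), array([87.5, 34.6]), 87.3) [0.03969009 0.04835466]
board (array([ 683.9, -156.3]), array([235.8,  82.8]), 86.9) [0.01562936 0.04248821]
```

View pics/s6.png

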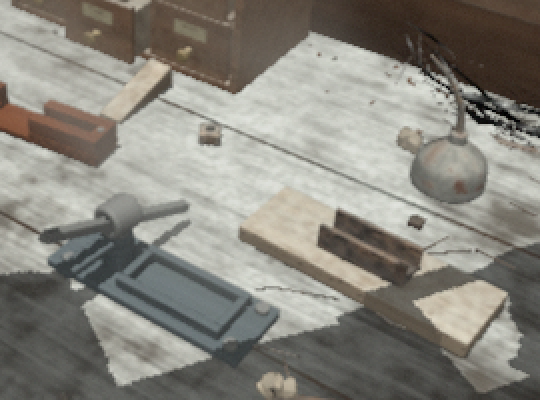

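The channel stands open side up in the middle of the board at (370,250). The bar sits centred in the turned eye at (118,212), and the die is empty.

```bash
python3 -c "
from plant import robot
print(robot.finish_job())"
```

```text
the job is handed in; nothing more can be done
None
```

The job is handed in at about 26 s: the channel sits open side up on the pale board, and the eye is turned about 83° from its start (about 96° from straight over the cavity, just short of its stop). The bar is left in the eye, centred to within about 2 mm but resting at a tilt of about 22°.

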